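# Zero the counter scale with the spudger and put the tool away

## Task

The empty counter scale needs zeroing: take the yellow spudger out of the concrete pen cube and, with its nib, gently press the recessed green-ringed button on the scale all the way down, hold it for a moment and let it spring back. Then put the spudger away: lower it, blade down and without dropping it, into the yellow-framed slot of the wooden block until it is fully home, and let go. Do not press the red-ringed button or disturb the other things on the counter.

Things in the scene. Friction and masses are not known exactly. Their poses are not given: they have to be found in the camera images.
- spudger: Loose flat yellow tool, 130 mm long, 35 g, upright in the pen cube at the start, nib down, tip 15 mm above the table. Origin: centre of the nib's tip; z up the tool, x across width, y across thickness. From the tip: dark round nib 5 mm across to 20 mm; neck 14 mm wide to 26 mm; blade 22 wide, 6 thick to 70 mm; black-striped handle 34 wide, 12 thick to 130 mm.
- spudger_grip (a point): Point in the handle, 112 mm above the nib's tip and 18 mm below the top of the handle, a good place to grip it across its 12 mm thickness (y axis).
- spudger_shoulder (a point): Centre of the underside of the spudger's handle, 70 mm above the nib's tip: the shoulder that comes to rest on the block's top when the blade is fully in the slot.
- cube: Fixed grey concrete pen cube, 60 x 60 x 60 mm; origin: centre of its underside. In its top a rectangular well 26 mm (x) by 9 mm (y), 45 mm deep, in which the spudger stands at the start with its width along the cube's x.
- scale: Fixed white counter scale, 200 (x) by 170 (y) mm, with a round steel pan 124 mm across, 49 mm high; origin: centre of its underside. Along its -x (robot) side a console 60 mm deep, flat top 42 mm above the table, has a display in the middle, a green-ringed button hole at y = +55 mm and a red-ringed one at y = -55 mm, both at x = -70 mm.
- zero_top (a point): Centre of the top of the green zero button: a cap 13 mm across, at rest 7 mm below the console's top, at the bottom of a round recess 16 mm across. Its z axis points up.
- zero (a joint): Travel of the green zero button in m: 0 at rest, 0.006 fully down (needs about 4 N); it springs back.
- power_top (a point): Centre of the top of the red-ringed power button, made like the zero button. Not to be pressed.
- power (a joint): Travel of the red power button in m: 0 at rest, 0.006 fully down.
- block: Fixed wooden block, 120 (x) by 55 (y) by 85 mm high; origin: centre of its underside. Two slots in its top, each 28 mm (along x) by 9 mm (along y), 74 mm deep: the empty one at x = -30 mm with a yellow frame around it, the other at x = +30 mm holding the wooden folder.
- home_slot (a point): Centre of the mouth of the empty yellow-framed slot, level with the block's top, 85 mm above the table; axes as the block's (slot long along x). The spudger may go in either way round.
- folder: Loose flat pale wooden folder, 22 x 6 x 120 mm, standing in the block's other slot, its top 131 mm above the table. Bystander; origin at the centre of its lower end.
- tape: Loose brown tape roll lying flat, 100 mm across, 45 mm high. Bystander; origin at the centre of its underside.
- ringbox: Loose jewellery box, black with lilac lid, 62 x 62 x 46 mm. Bystander; origin at the centre of its underside.
- jar: Loose amber glass jar with brass cap, 60 mm across, 75 mm high. Bystander; origin at the centre of its underside.
- cards: Loose stack of white cards, 55 x 90 x 22 mm. Bystander; origin at the centre of its underside.
Mind the look-alikes: they are no part of the job. Leave any orange look-alike of the spudger alone. What is shaped like the block but purple is not meant.

How it is judged:
On the way:
1. the green button is held down at least 4 mm by the spudger's nib for 0.2 s (value of joint zero above 0.004 m and distance between spudger and zero_top below 0.009 m), for 0.2 s.
At the end, for the whole second after the job is handed in: The green button has sprung back (within 1 mm), and the spudger stands at rest, released, nib down in the yellow-framed slot with its shoulder within 4 mm of the block's top and within 6 mm of the slot's centre (value of joint each of zero, power below 0.001 m and horizontal distance between spudger_shoulder and home_slot below 0.006 m and z of spudger_shoulder in the frame of home_slot below 0.004 m and z of spudger in the frame of home_slot below -0.06 m and linear speed of spudger below 0.02 m/s); the robot touches nothing.
It fails at once if the red power button is pressed more than 2 mm (value of joint power above 0.002 m).
It fails at once if the scale is pushed with more than 25 N (contact force between scale and anything else above 25 N).
It fails at once if the spudger is dropped (falls faster than 0.4 m/s out of the fingers) (contact force between the fingers and spudger below 0.2 N and linear speed of spudger above 0.4 m/s).
It fails at once if a bystander (folder, tape roll, jewellery box, jar, cards) is moved more than 30 mm or tipped over (distance of any of folder, tape, ringbox, jar, cards from where it was at the start of the episode above 0.03 m or angle between any of folder, tape, ringbox, jar, cards's own z axis and vertical above 0.5 rad).
It also fails if it takes over 61 s, if anything falls off the work surface, if the arm or the gripper's body presses on something with over 40 N, if the wrist force passes 120 N, or if a joint passes its speed limit or range.

## Robot

A 6-joint arm with a two-finger parallel gripper is mounted at the origin on the work surface. World frame = base frame: x ahead of the robot, y to its left, z up, the work surface at z = 0. Lengths are in m, angles in rad, forces in N, time in s.
With the tool pointing down it reaches from about 0.35 to 0.975 m from the base axis. Payload 7.1 kg.
Tool frame: the origin (TCP) lies midway between the tips of the shut fingers; the grasp point (between the pads) lies 19 mm behind it; z points along the fingers, y is the line along which they close (so a half turn about z gives the same grasp; the last joint's range is limited). The gripper opens to 88 mm and grips with 3 to 60 N. Pads are 20 mm wide; open, the fingers measure 115 mm over their backs; the gripper's body (75 mm by 178 mm) begins 61 mm behind the grasp point.
Start: joints at [-1.23, 0.423, 1.63, -0, 1.089, -0.019], TCP at [0.22, -0.585, 0.223] pointing down, gripper open.
Joint ranges: [-3, 3], [-0.9, 2.11], [0.09, 2.58], [-1.31, 4.45], [0.11, 2.69], [-2.54, 2.54]. Speed limits (rad/s): [2.39, 2.39, 3.01, 3.14, 3.14, 3.14].

## Interface

Orientations are given as a unit quaternion [w, x, y, z].
In Python, from station import move_pose, movel, movej, command_gripper, wait, inverse_kinematics, read_camera, camera_info, MotionError, job_done, get_time, get_joint_pos, get_qvel, get_effort, get_tcp_pos, get_ee_rot, get_ft_force, get_ft_torque, get_grip_width, get_finger_force gives the robot as it stands. Calls block until the motion is done:
- move_pose(position, orientation): joint-space move of the TCP to a pose.
- movel(position, frame=None, v=0.15, until_force=None): straight line of the TCP; frame=None keeps the orientation; v is the mean speed in m/s. With until_force (N) it stops when the force on the tool has changed by that much, and returns True; else False.
- movej(angles): joint-space move.
- command_gripper(opening): opening from 0.0 (shut) to 1.0 (fully open); the grip force is fixed at half the most; returns when the fingers have stopped.
- wait(seconds).
- inverse_kinematics(position, orientation): joint angles nearest the present ones, or None.
- read_camera(name): name is "scene" or "top"; returns the picture (384x512x3 uint8, red, green, blue); there is no depth.
- camera_info(name): a dict with "intrinsics" (3x3 intrinsics, pixels), "T" (4x4, takes a point from camera to world coordinates). Camera axes: x right, y up, looking along -z (the intrinsics and any distortion apply to the point x, -y, -z); pixel columns grow to the right and rows downward; lengths in m; the calibration is good to about 2 mm. A picture is of the moment at which its call begins. camera_info takes no time and is no camera call.
A pose or a line that the arm cannot do raises MotionError and nothing moves.
- job_done(): hands the job in; it is judged then, once.
Readings, each from a call of its own:
- get_time(): time.
- get_joint_pos(): joint angles.
- get_qvel(): joint speeds.
- get_effort(): joint torques, N m.
- get_tcp_pos(): TCP position.
- get_ee_rot(): TCP orientation.
- get_ft_force(): force on the tool from outside, world axes, zero at the start.
- get_ft_torque(): the same for the moment, N m.
- get_grip_width(): opening from 0.0 (shut) to 1.0 (fully open).
- get_finger_force(): force on a finger pad.
Only numpy, scipy, OpenCV 4.12 (cv2) and the standard library are available. Lean on these libraries where they do the work, as an engineer would, in place of code of your own. Each camera call takes 0.05 s, during which the arm holds its last target. There are 200 camera calls.

## Working session

There is one attempt and no reset: what is moved stays moved. The work goes in short steps, each a Python script; the robot and the scene stay as the last script left them, time stands still between calls to the robot, and variables do not carry over. Pictures are saved under pics/ and viewed, at most 10 in all, crops included, and the job is handed in when it is done.

```bash
mkdir -p pics; python3 - <<'E'
from station import *
import cv2,numpy as np
for n in("scene","top"):
    im=read_camera(n);cv2.imwrite(f"pics/{n}0.png",cv2.resize(im[...,::-1],None,fx=1.5,fy=1.5,interpolation=cv2.INTER_CUBIC))
    np.save(f"pics/{n}0.npy",im)
    c=camera_info(n);print(n,{k:np.round(np.array(v),4).tolist() if not isinstance(v,str) else v for k,v in c.items()})
print(get_time(),get_ee_rot())
E
```

```text
scene {'intrinsics': [[388.6152, 0.0, 254.1944], [0.0, 388.6152, 194.7838], [0.0, 0.0, 1.0]], 'T': [[0.2613, -0.8258, 0.4998, 1.0024], [0.9652, 0.2308, -0.1232, -0.1499], [-0.0136, 0.5146, 0.8573, 0.9393], [0.0, 0.0, 0.0, 1.0]]}
top {'intrinsics': [[424.8942, 0.0, 259.718], [0.0, 424.8942, 185.0885], [0.0, 0.0, 1.0]], 'T': [[0.0204, 0.9829, -0.183, 0.3325], [-0.9997, 0.0176, -0.0169, -0.0635], [-0.0134, 0.1833, 0.983, 1.0717], [0.0, 0.0, 0.0, 1.0]]}
0.1 [-6.83197288e-04  9.83857543e-01  1.78952101e-01 -1.18936689e-04]
```

View pics/scene0.png

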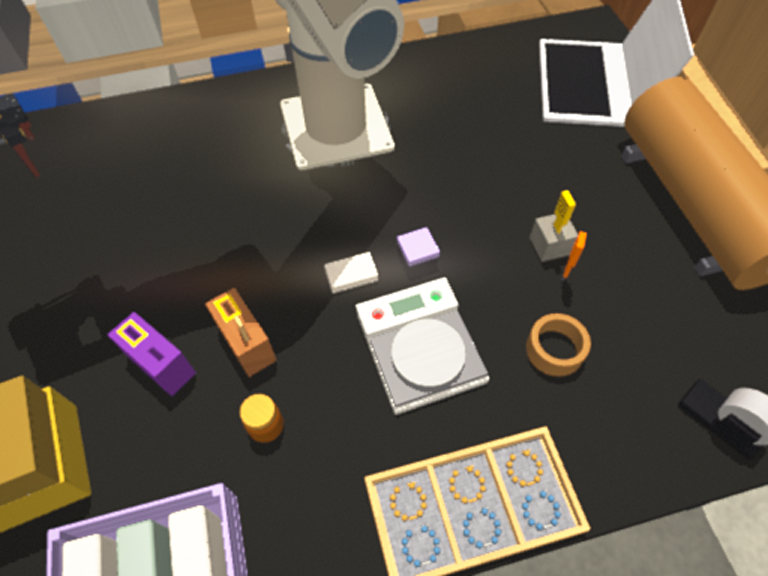

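View pics/top0.png

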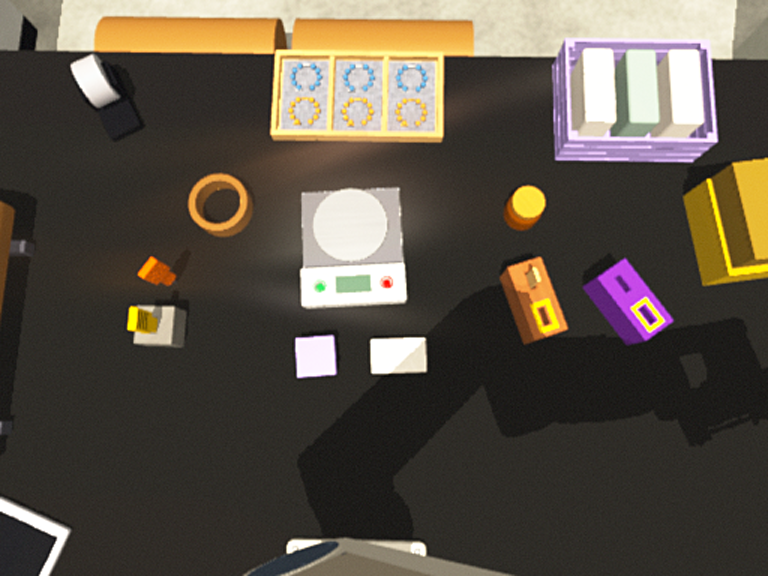

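Candidates (1.5x pixels): the yellow tool in the grey cube at scene (564,210) / top (142,320) is the one I want, and the orange one at scene (575,255) / top (157,270) is the look-alike. For the block, the wooden one at scene (240,330) / top (535,300) is right, and the purple one at scene (150,350) / top (628,300) is the decoy. I'll check these choices in close crops.

```bash
python3 - <<'E'
import cv2,numpy as np
def crop(n,x,y,w,h,s):
    im=np.load(f"pics/{n}0.npy")[y:y+h,x:x+w,::-1]
    o=cv2.resize(im,None,fx=s,fy=s,interpolation=cv2.INTER_CUBIC)
    for i in range(0,w,10):
        cv2.line(o,(i*s,0),(i*s,6),(255,255,255),1);cv2.putText(o,str(x+i),(i*s,16),0,.35,(255,255,255),1)
    for j in range(0,h,10):
        cv2.line(o,(0,j*s),(6,j*s),(255,255,255),1);cv2.putText(o,str(y+j),(8,j*s+4),0,.35,(255,255,255),1)
    return o
cv2.imwrite("pics/cube.png",np.hstack([crop("scene",345,120,50,70,8),crop("top",80,165,50,70,8)]))
cv2.imwrite("pics/block.png",np.hstack([crop("scene",134,188,50,66,8),crop("top",331,167,50,66,8)]))
cv2.imwrite("pics/scale.png",np.vstack([crop("scene",234,180,95,42,8),crop("top",196,172,95,33,8)]))
E
```

```text
(no output)
```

View pics/cube.png

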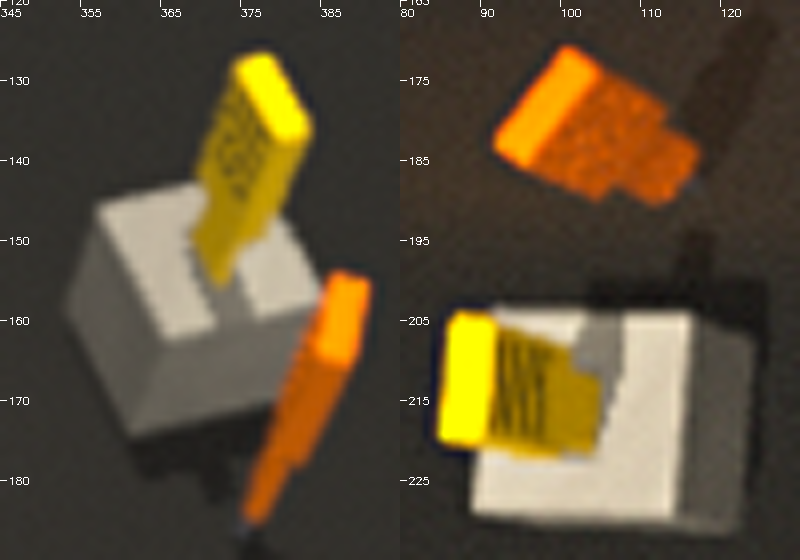

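View pics/block.png

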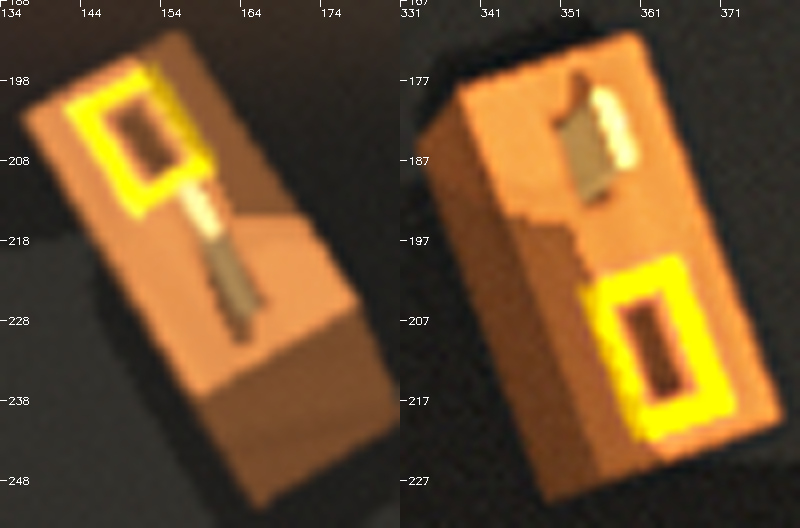

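View pics/scale.png

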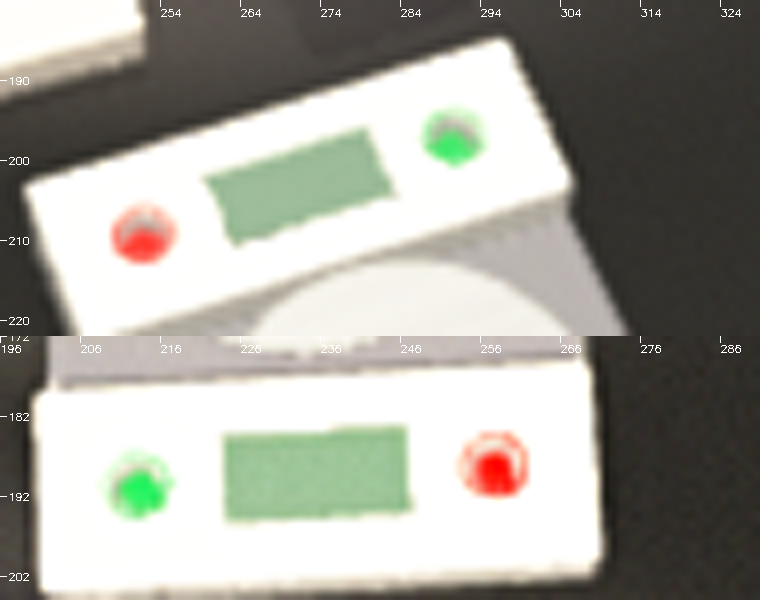

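The cube crop confirms the yellow tool stands in the grey cube (top of handle at scene (379,132), top (88,213)), with the orange one loose in front of it. The block crop shows the yellow frame on the wood (scene (152,206), top (363,210)), and the scale crop shows the green ring at scene (290,197), top (213,190). Next I'll fit poses from the corners.

```bash
cat >geo.py <<'E'
import numpy as np
from scipy.optimize import least_squares
from station import camera_info
CI={n:camera_info(n) for n in("scene","top")}
def proj(n,P):
    T=np.array(CI[n]["T"]);K=np.array(CI[n]["intrinsics"])
    c=(np.asarray(P)-T[:3,3])@T[:3,:3];u=(c*[1,-1,-1])@K.T
    return u[:,:2]/u[:,2:]
def fit(obs,x0,z=0):
    """obs: list of (cam, local xyz, pixel); returns x,y,yaw"""
    def f(p):
        c,s=np.cos(p[2]),np.sin(p[2]);r=[]
        for n,L,px in obs:
            r+=list((proj(n,[[p[0]+c*L[0]-s*L[1],p[1]+s*L[0]+c*L[1],L[2]]])[0]-px))
        return r
    s=least_squares(f,x0,loss="soft_l1");return s.x,np.round(np.array(f(s.x)).reshape(-1,2),1).tolist()
E
cat >m.py <<'E'
from geo import *
def C(n,ox,oy,L,pts): return [(n,l,(np.array(p)+.5)/8-.5+[ox,oy]) for l,p in zip(L,pts)]
def rep(name,obs,x0):
    for cams in(("scene",),("top",),("scene","top")):
        x,r=fit([o for o in obs if o[0] in cams],x0);print(name,cams,x[:2].round(4),np.degrees(x[2]).round(1))
    print(r)
    return x
h=.03
cube=C("scene",345,120,[(-h,h,.06),(-h,-h,.06),(h,-h,.06),(h,h,.06)][:0],[])
# world order: scene view image right=+y, down=+x ; top view image up=+x, left=+y
cube=C("scene",345,120,[(-h,-h,.06),(h,-h,.06),(h,h,.06),(h,-h,0)],[(97,208),(165,338),(325,297),(130,435)])
cube+=C("top",80,165,[(h,h,.06),(h,-h,.06),(-h,-h,.06),(-h,h,.06)],[(92,308),(291,313),(272,515),(70,513)])
rep("cube",cube,[.45,.3,0])
a,b=.017,.006
sp=C("scene",345,120,[(-a,-b,.145),(-a,b,.145),(a,b,.145),(a,-b,.145)],[(236,62),(268,51),(312,130),(280,140)])
sp+=C("top",80,165,[(a,b,.145),(a,-b,.145),(-a,-b,.145),(-a,b,.145)],[(52,313),(97,318),(90,447),(37,440)])
rep("spud",sp,[.45,.3,0])
# block: x axis pointing away from robot (slot at -x nearest robot)
X,Y,Z=.06,.0275,.085
bl=C("scene",134,188,[(-X,-Y,Z),(-X,Y,Z),(X,Y,Z),(X,-Y,Z)],[(20,118),(180,30),(360,300),(203,398)])
bl+=C("top",331,167,[(X,Y,Z),(X,-Y,Z),(-X,-Y,Z)],[(60,95),(237,32),(383,420)])
xb=rep("block",bl,[.45,-.4,.3])
c=lambda p:np.mean(p,0)
fr=C("scene",134,188,[(-.03,0,Z)]*2,[c([(65,105),(150,65),(215,165),(138,220)]),c([(105,110),(142,92),(183,160),(150,182)])])
fr+=C("top",331,167,[(-.03,0,Z)]*2,[c([(182,285),(282,252),(338,408),(250,440)]),c([(217,305),(255,295),(295,390),(257,404)])])
f=lambda n,P:0
for n,L,px in fr:
    cc,s=np.cos(xb[2]),np.sin(xb[2])
    print("slot resid",n,(proj(n,[[xb[0]+cc*L[0],xb[1]+s*L[0],Z]])[0]-px).round(1))
print("slot",xb[:2]-.03*np.array([np.cos(xb[2]),np.sin(xb[2])]))
sc=C("scene",234,180,[(-.07,.055,.042),(-.07,-.055,.042),(-.1,-.085,.042),(-.1,.085,.042),(-.04,.085,.042)],[(453,137),(143,235),(25,187),(505,38),(572,187)])
sc+=C("top",196,172,[(-.07,.055,.042),(-.07,-.055,.042),(-.04,.085,.042),(-.04,-.085,.042)],[(138,150),(495,129),(32,57),(588,26)])
xs=rep("scale",sc,[.6,-.05,0])
cc,s=np.cos(xs[2]),np.sin(xs[2]);print("zero",xs[0]-.07*cc-.055*s,xs[1]-.07*s+.055*cc)
E
python3 m.py
```

```text
cube ('scene',) [0.4395 0.3302] 1.1
cube ('top',) [0.4385 0.3307] -0.3
cube ('scene', 'top') [0.4389 0.3307] 0.2
[[0.0, -0.5], [0.1, -0.3], [0.1, 0.1], [-0.3, -0.2], [-0.1, 0.2], [-0.3, -0.0], [0.1, -0.4], [0.4, -0.5]]
spud ('scene',) [0.4403 0.3303] 0.6
spud ('top',) [0.438  0.3295] -0.4
spud ('scene', 'top') [0.4389 0.33  ] -0.1
[[-0.4, -0.5], [-0.2, -0.1], [-0.2, -0.3], [-0.5, -0.6], [-0.0, 0.2], [-0.3, -0.4], [-0.9, -1.2], [0.3, -0.4]]
block ('scene',) [ 0.4918 -0.2752] 20.3
block ('top',) [ 0.4887 -0.2775] 19.5
block ('scene', 'top') [ 0.4901 -0.2764] 19.7
[[-0.0, -0.7], [-0.7, -0.3], [-0.6, -0.1], [-1.0, -0.6], [-0.4, -0.8], [-0.8, -0.2], [-0.4, -0.8]]
slot resid scene [-0.2 -0.4]
slot resid scene [-0.6 -0. ]
slot resid top [-1.2 -0. ]
slot resid top [-0.3 -0.3]
slot [ 0.46189932 -0.28653926]
scale ('scene',) [0.5851 0.0205] 4.0
scale ('top',) [0.5835 0.0203] 4.4
scale ('scene', 'top') [0.5843 0.0204] 4.1
[[-0.1, -0.2], [-0.2, -0.3], [0.3, -0.3], [-0.6, 0.1], [-0.3, -0.5], [-0.2, -0.6], [-0.3, -0.3], [0.5, -0.2], [-0.4, -0.0]]
zero 0.5104883419505122 0.07023237549679003
```

```bash
cat >h.py <<'E'
from station import *
import numpy as np, cv2
def q(yaw): return [0,np.cos(yaw/2),np.sin(yaw/2),0]
ZERO=(.5105,.0702); SLOT=(.4619,-.2865); YB=np.radians(19.7); SP=(.4389,.3303)
E
python3 - <<'E'
from h import *
p=get_tcp_pos();movel([p[0],p[1],.28],v=.2)
for P,y in((SP+(.28,),0),(ZERO+(.26,),0),(SLOT+(.28,),YB)): print(inverse_kinematics(P,q(y)))
move_pose(SP+(.24,),q(0))
movel(SP+(.108,),v=.1)
print(get_ft_force(),get_tcp_pos())
command_gripper(0.0);wait(.2)
print(get_ft_force(),get_ft_torque(),get_grip_width()*88,get_finger_force())
print(movel(SP+(.26,),v=.08));print(get_ft_force(),get_grip_width()*88,get_time())
ims=[read_camera(n) for n in("scene","top")]
np.save("pics/lift.npy",ims)
E
```

```text
[ 6.23473954e-01  2.47821796e-01  1.74337664e+00 -4.44089210e-16
  1.15039422e+00  2.19427028e+00]
[ 1.13559964e-01  2.16387634e-01  1.83457442e+00 -4.44089210e-16
  1.09063060e+00  1.68435629e+00]
[-5.77081824e-01  2.38751505e-01  1.75544309e+00 -4.44089210e-16
  1.14739806e+00  6.49884640e-01]
[-0.43418138  0.29357686 -0.40651521] [0.43927126 0.33057545 0.10859469]
[-0.51846484  0.46468156  0.50943769] [ 0.02936643  0.03766366 -0.07793494] 11.89245223356554 29.999971389770508
False
[ 0.42636233  0.11767074 -0.66530941] 12.093047420405906 8.6917
```

```bash
python3 - <<'E'
from h import *
from geo import proj
move_pose(ZERO+(.24,),q(0)); movel(ZERO+(.15,),v=.1)
print(get_tcp_pos(),get_ft_force(),get_time())
z0=.15-.093;o=[]
for n in("scene","top"):
    im=read_camera(n)[...,::-1].copy()
    tip=proj(n,[ZERO+(z0,)])[0]; print(n,tip)
    P=[ZERO+(z0,)]+[(ZERO[0]+a,ZERO[1]+b,z0+h) for h in(.07,.13) for a in(-.017,.017) for b in(-.006,.006)]
    x,y=int(tip[0])-25,int(tip[1])-40
    c=cv2.resize(im[y:y+70,x:x+50],None,fx=8,fy=8,interpolation=cv2.INTER_CUBIC)
    for u in proj(n,P): cv2.circle(c,tuple(int(v) for v in ((u-[x,y]+.5)*8)),3,(255,0,255),-1)
    o.append(c)
cv2.imwrite("pics/above.png",np.hstack(o))
E
```

```text
[0.51097852 0.07034535 0.15051267] [-0.78384449  0.30277299 -0.75236421] 10.8917
scene [290.40819728 193.64818448]
top [211.82373194 188.64913966]
```

View pics/above.png

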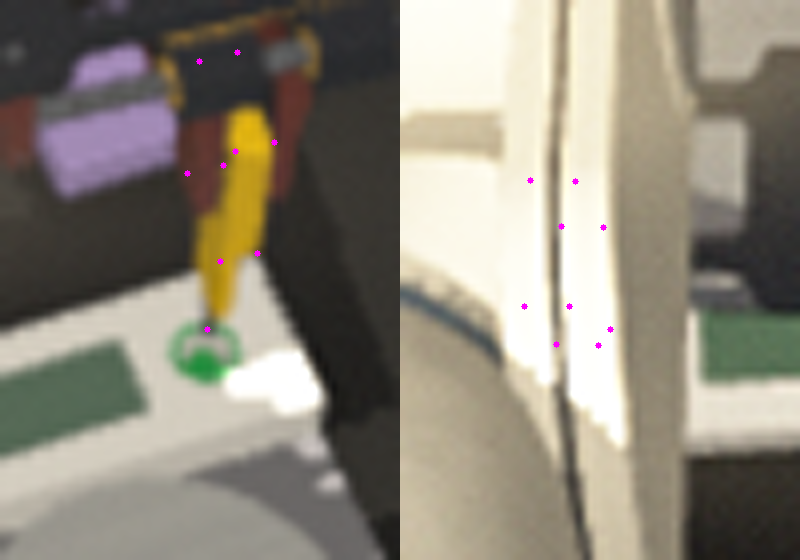

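The picture shows the nib at crop (208,325), on its predicted spot (207,329) and directly over the green ring, and the tool hangs as expected. Now I'll press.

```bash
python3 - <<'E'
from h import *
movel(ZERO+(.134,),v=.05); f0=get_ft_force()[2]
print(movel(ZERO+(.1175,),v=.01,until_force=5.5),get_tcp_pos(),get_ft_force()[2]-f0,get_time())
wait(.5);print(get_ft_force()[2]-f0,get_grip_width()*88)
E
```

```text
True [0.51065431 0.07022021 0.12166836] 5.887936874366511 12.625
5.7830182058079345 11.88902445863556
```

```bash
python3 - <<'E'
from h import *
from geo import proj
movel(ZERO+(.16,),v=.05);movel(ZERO+(.28,),v=.15)
move_pose(SLOT+(.28,),q(YB)); movel(SLOT+(.19,),v=.1);wait(.2)
t=get_tcp_pos();print(t,get_ft_force(),get_time(),get_grip_width()*88)
z0=t[2]-.093;o=[];c,s=np.cos(YB),np.sin(YB)
for n in("scene","top"):
    im=read_camera(n)[...,::-1].copy()
    L=[(0,0,z0)]+[(a,b,z0+.07) for a in(-.017,.017) for b in(-.006,.006)]+[(a,b,.085) for a in(-.014,.014) for b in(-.0045,.0045)]
    u=proj(n,[(SLOT[0]+c*a-s*b,SLOT[1]+s*a+c*b,z) for a,b,z in L]);print(n,u[0])
    x,y=int(u[0][0])-25,max(int(u[0][1])-35,0)
    k=cv2.resize(im[y:y+70,x:x+50],None,fx=8,fy=8,interpolation=cv2.INTER_CUBIC)
    for v in u: cv2.circle(k,tuple(int(w) for w in ((v-[x,y]+.5)*8)),3,(255,0,255),-1)
    o.append(k)
cv2.imwrite("pics/slot.png",np.hstack(o))
E
```

```text
[ 0.46220422 -0.28675201  0.19061322] [-0.19059234  0.39632101 -0.43749212] 17.6 11.825362723658143
scene [149.91817825 202.07111685]
top [363.49190613 209.11613936]
```

View pics/slot.png

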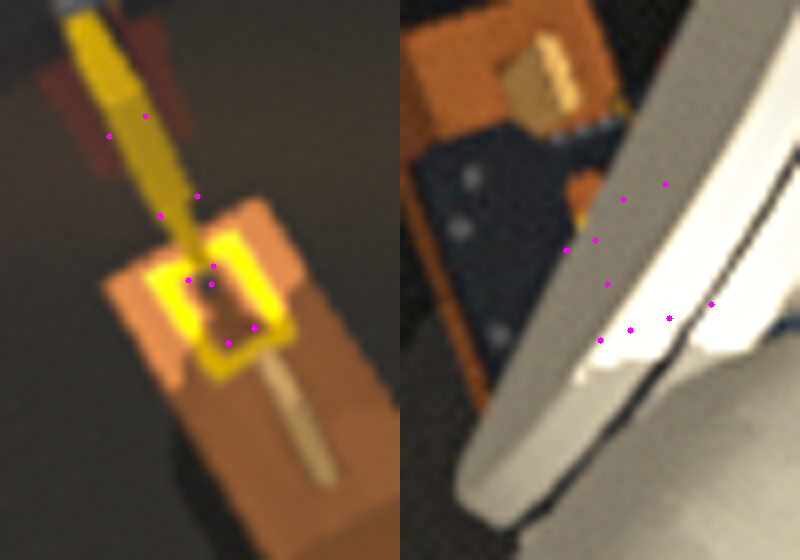

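The nib is at crop (208,287), within half a pixel of its prediction (211,284), and the projected slot corners lie on the dark mouth. I'll lower it in, guarded on force.

```bash
python3 - <<'E'
from h import *
print(movel(SLOT+(.107,),v=.03,until_force=5),get_tcp_pos(),get_ft_force(),get_ft_torque(),get_time())
E
```

```text
True [ 0.46190578 -0.28651938  0.10794347] [-0.61193951  0.38916705  5.5016512 ] [ 0.0382105   0.0134442  -0.06678854] 20.2667
```

```bash
python3 - <<'E'
from h import *
movel(SLOT+(.1085,),v=.02); print(get_ft_force())
command_gripper(.5);wait(.3)
movel(SLOT+(.28,),v=.1);move_pose([.35,-.45,.30],q(YB));wait(.5)
o=[]
for n,x,y in(("scene",134,170),("top",331,157)):
    o.append(cv2.resize(read_camera(n)[y:y+75,x:x+50,::-1],None,fx=8,fy=8,interpolation=cv2.INTER_CUBIC))
cv2.imwrite("pics/end.png",np.hstack(o));print(get_time())
E
```

```text
[ 0.08508032  0.09057666 -0.96429859]
24.7833
```

View pics/end.png

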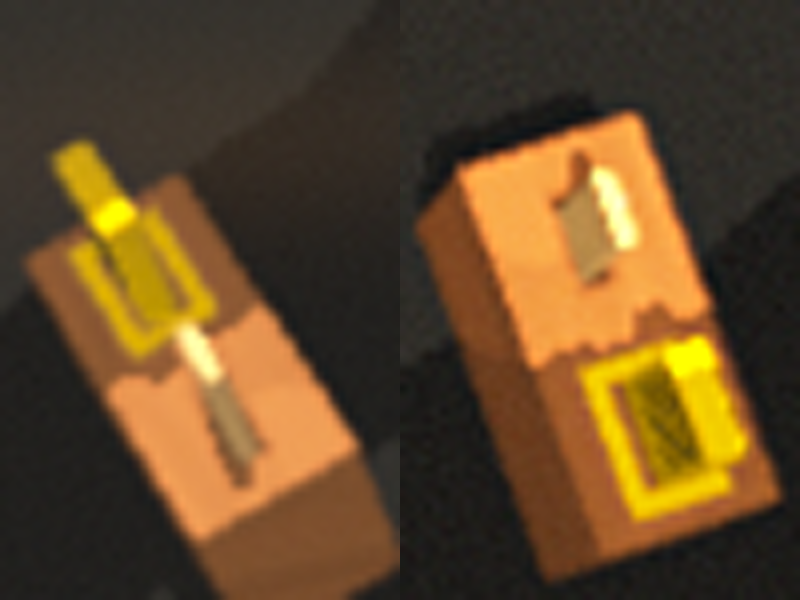

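The spudger stands upright in the yellow frame (scene crop (115,230), top crop (690,400)) with its handle on the block's top. The folder hasn't moved.

```bash
python3 -c "
from station import *
print(job_done())"
```

```text
the job is handed in; nothing more can be done
None
```

I pressed the green zero button to its full 6 mm (by tool position and force) with the spudger's nib, held it over 0.5 s and let it spring back, then lowered the spudger fully home in the yellow-framed slot, released it and handed the job in at about 25 s; no verdict was returned.

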